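# Take the worn soft jaw off the bench vise

## Task

Two aluminium soft-jaw bars are clicked onto the rails on top of the bench vise's jaws. Take off the worn one, the bar with a bite out of the middle of its top edge, by sliding it endways out of its click, and lay it down flat in the steel tray without dropping it. It comes off at only one end, which you must find by feel: never force it where it is solid; leave the good bar clicked in place and do not disturb the things on the bench.

Things in the scene. Friction and masses are not known exactly. Their poses are not given: they have to be found in the camera images.
- vise: green bench vise fixed to the bench, base 170 x 140; origin at the centre of its base on the bench, z up, x across the two jaws, y along them. Jaws 125 long in y, flat tops 120 above the origin; a steel T-rail, 18 wide, runs the whole length of each jaw top, centred at x = -22 and x = +22. The screw handle is on the -x side, below 80
- vise_top (a point): middle between the jaws at the height of the jaw tops, vise axes. Rail, hidden stop and spring ball rise up to 23 above the jaw top, inside the bar: fingers that follow a bar over its bared rail must keep their tips higher than that
- worn_bar: the worn soft jaw: aluminium bar 125 long (its y), 30 wide (x), 48 high (z), about 0.28 kg, with a bite 37 long and 14 deep out of the middle of its top; origin at the centre of its underside. It starts centred on one of the jaw tops, ends flush, wrapped round the T-rail (1.5 play): it cannot be lifted, only slid endways along y, and is off the rail after 125
- worn_bar_mid (a point): point in the worn bar's middle, 24 above its underside, same axes. A spring ball holds the bar at home: after 1 to 3 of play, a push of 8 to 22 N on an end face makes it click out one way (+y or -y), and then it slides easily. The other way a hidden stop is rigid after 1 to 3; which way changes, and can only be felt. Over 60 N while within 8 of home harms it
- good_bar: the good soft jaw, on the other jaw: as the worn bar but with an unbroken flat top; origin at the centre of its underside. It must stay clicked in (may move up to 6). The gap between the two bars is only 14, too narrow for a finger: the worn bar can be grasped only where it sticks out past the jaws
- tray: dark steel open tray fixed to the bench, 150 (x) x 200 (y) outside, 40 high, walls 4, floor 4 thick; origin at the centre of its underside. It is left or right of the vise
- tin: upright can, 74 diameter, 80 high, a bystander; origin at the centre of its underside; on the other side of the vise from the tray
- hammer: hammer lying on the bench beyond the vise, along its x, a bystander
- wrench: wrench lying on the bench beyond the vise, along its x, a bystander
Things that resemble listed ones, but are neither listed nor needed, are in the scene too. Leave any pink look-alike of the worn_bar alone. Several things have the shape of the tray; the one meant has the colours described above.

How it is judged:
By the outcome, as a careful person would: the job done as asked, in the order asked, and still so for the second after the job is handed in, with the robot touching nothing.
It also fails if it takes over 69 s, if anything falls off the work surface, if the arm or the gripper's body presses on something with over 40 N, if the wrist force passes 120 N, or if a joint passes its speed limit or range.

## Robot

A 6-joint arm with a two-finger parallel gripper is mounted at the origin on the work surface. World frame = base frame: x ahead of the robot, y to its left, z up, the work surface at z = 0. Lengths are in m, angles in rad, forces in N, time in s.
With the tool pointing down it reaches from about 0.225 to 0.875 m from the base axis. Payload 3.4 kg.
Tool frame: the origin (TCP) lies at the very end of the fingers, on their centre line; the grasp point (between the pads) lies manip.grip_point_offset behind it (manip.grip_point_offset is the distance from the TCP to the grasp point, in m); z points along the fingers, y is the line along which they close (so a half turn about z gives the same grasp; the last joint's range is limited). The gripper opens to 85 mm and grips with 20 to 120 N. Pads are 22 mm wide; open, the fingers measure 114 mm over their backs; the gripper's body (76 mm by 85 mm) begins 54 mm behind the grasp point. The pads swing forward as they close: fully open they stand 13 mm farther back than shut.
Start: joints at [-1.451, 0.276, 1.505, -0, 1.361, -0.121], TCP at [0.137, -0.558, 0.231] pointing down, gripper open.
Joint ranges: [-2.89, 2.89], [-0.75, 2.08], [0.22, 2.7], [-1.18, 4.32], [0.11, 2.71], [-2.7, 2.7]. Speed limits (rad/s): [2.57, 2.57, 3.14, 3.14, 3.14, 3.14].

## Interface

Orientations are given as a unit quaternion [w, x, y, z].
In Python, from rig import manip gives the robot as it stands.
- The arm moves only by the shell command python3 -m pendant 'ROWS' [FORCE]. ROWS is JSON, a list of rows, each an object of numbers: "jaw": the opening, from -1 (shut) to 1 (fully open); "tx", "ty", "tz": the shift along the world's x, y, z in cm; "ax", "ay", "az": the turn, a rotation vector about the world's x, y, z in degrees. In form: [{"jaw": .., "tx": .., "ty": .., "tz": .., "ax": .., "ay": .., "az": ..}, ...]. A call has 1 to 10 rows; each row is the pose to reach, as a shift and turn from the pose commanded when the call began; what a row does not reach only later rows make up. A row lasts 1/8 s, in which the tool goes at most 62.5 mm and 10.7 degrees, less where a joint would pass 70% of its speed; a pose out of reach is approached as far as the arm can. A call with a gripper value outside its range is refused whole. The fingers move at their own pace and stop on an object; FORCE is the grip in N (left out, the last holds). Time passes only in rows, so rows that repeat a pose let the fingers close. It gives the time, the measured TCP pose, the force, the opening and the grip force at its end, in the units of the state.
- manip.get_state(): the state, without advancing time (a new reading comes with each control period).
- manip.get_image(name): name is "scene" or "top" or "wrist"; returns a dict with "pixels" (384x512x3 uint8, blue, green, red), "depth" (384x512 float32, m along the optical axis (not along the pixel's ray), 0 where there is no reading), "fx", "fy", "cx", "cy" (pixels), "pose" (4x4, takes a point from camera to world coordinates). Camera axes: x right, y down, z forward; pixel columns grow to the right and rows downward; lengths in m; the calibration is good to about 2 mm. A picture is of the moment at which its call begins.
- manip.sign_off(): hands the job in; it is judged then, once.
The state is a dict: "clock": time; "qpos": joint angles; "qd": joint speeds; "effort": joint torques, N m; "position": TCP position; "ee_rot": TCP orientation; "contact_force": force on the tool from outside, world axes, zero at the start; "moment": the same for the moment, N m; "width": finger opening in m; "gripper_force": force on a finger pad.
Only numpy, scipy, OpenCV 4.12 (cv2) and the standard library are available. Lean on these libraries where they do the work, as an engineer would, in place of code of your own. Each camera call takes 0.05 s, during which the arm holds its last target. There are 200 camera calls.

## Working session

There is one attempt and no reset: what is moved stays moved. The work goes in short steps, Python scripts to look and compute and a shell command to move; the robot and the scene stay as the last step left them, time stands still between calls to the robot, and variables do not carry over. Pictures are saved under pics/ and viewed, at most 10 in all, crops included, and the job is handed in when it is done.

```bash
mkdir -p pics; python3 - <<'E'
from rig import manip
import cv2,numpy as np,pickle
s=manip.get_state();print({k:np.round(v,4) for k,v in s.items()},manip.grip_point_offset)
d={}
for n in("scene","top"):
    im=manip.get_image(n);d[n]=im
    cv2.imwrite(f"pics/{n}0.png",im["pixels"]);print(n,im["fx"],im["cx"],im["cy"],np.round(im["pose"],3).tolist(),(im["depth"]>0).mean())
pickle.dump(d,open("d0.pkl","wb"))
E
```

```text
{'clock': np.float64(0.0), 'qpos': array([-1.451 ,  0.2766,  1.5061, -0.    ,  1.3607, -0.121 ]), 'qd': array([ 0.0002,  0.001 ,  0.0009, -0.0003,  0.0003,  0.0014]), 'effort': array([ 2.90000e-03, -4.16761e+01, -2.45807e+01,  3.00000e-04,
        1.11000e-02,  0.00000e+00]), 'position': array([ 0.137 , -0.5579,  0.2304]), 'ee_rot': array([-9.000e-04,  9.928e-01,  1.201e-01, -0.000e+00]), 'contact_force': array([-0.0753, -0.4504, -0.4952]), 'moment': array([0.0062, 0.0036, 0.0024]), 'gripper_force': np.float64(0.0), 'width': np.float64(0.0855)} 0.0187
scene 385.5579486631944 248.98550726134428 194.0563397795219 [[-0.827, 0.459, -0.326, 1.035], [0.562, 0.668, -0.487, 0.536], [-0.006, -0.586, -0.81, 1.216], [0.0, 0.0, 0.0, 1.0]] 0.996063232421875
top 470.0619146969108 247.21972721847837 194.24125967112636 [[-0.0, -0.996, 0.088, 0.488], [-1.0, 0.001, 0.005, -0.128], [-0.005, -0.088, -0.996, 1.609], [0.0, 0.0, 0.0, 1.0]] 0.9959869384765625
```

View pics/top0.png

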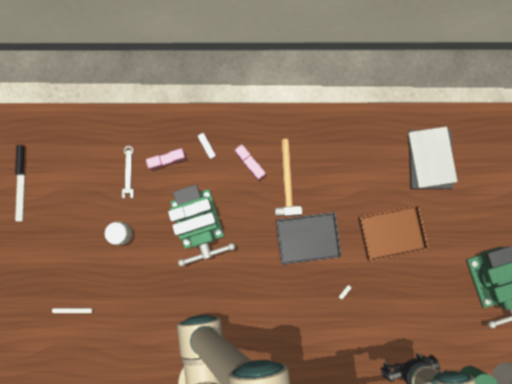

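View pics/scene0.png

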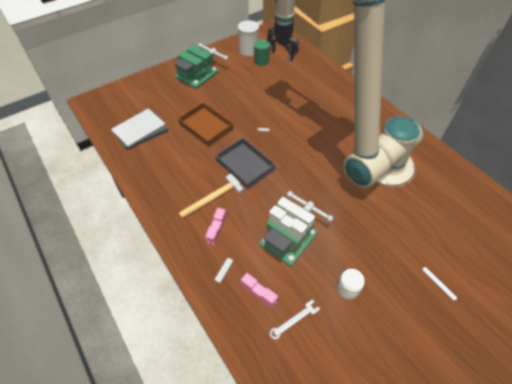

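Top view: vise at (196,218) with two bars near (190,210) and (194,223). The dark tray is at (308,238), the brown look-alike at (392,233), the tin at (118,233) and the pink look-alikes at (165,159) and (250,162). A second vise sits at (495,280), without bars as far as I can see. The worn bar is one of the two on the near vise, so I'll check which in a close crop.

```bash
python3 - <<'E'
import cv2,numpy as np,pickle
d=pickle.load(open("d0.pkl","rb"))
a=d["top"]["pixels"][180:270,160:250];b=d["scene"]["pixels"][185:275,250:340]
f=lambda i:cv2.resize(i,(396,540),interpolation=cv2.INTER_CUBIC) 
a=cv2.resize(a,(396,396),interpolation=cv2.INTER_CUBIC);b=cv2.resize(b,(396,396),interpolation=cv2.INTER_CUBIC)
cv2.imwrite("pics/crop1.png",np.hstack([a,b]))
def P(im):
    h,w=im["depth"].shape;u,v=np.meshgrid(np.arange(w),np.arange(h));z=im["depth"]
    p=np.stack([(u-im["cx"])/im["fx"]*z,(v-im["cy"])/im["fy"]*z,z],-1)
    return p@im["pose"][:3,:3].T+im["pose"][:3,3]
for n in d:
    p=P(d[n]);hsv=cv2.cvtColor(d[n]["pixels"],cv2.COLOR_BGR2HSV)
    print(n)
    sl=(slice(180,260),slice(160,240)) if n=="top" else (slice(190,260),slice(255,340))
    q=p[sl];g=hsv[sl]
    m=(q[...,2]>.155)&(q[...,2]<.185)&(g[...,1]<50)
    k,lab,st,c=cv2.connectedComponentsWithStats(m.astype(np.uint8))
    for i in range(1,k):
        if st[i,4]>20:
            t=q[lab==i];r=cv2.minAreaRect((t[:,:2]*1000).astype(np.float32));print(st[i,:5],c[i],np.median(t,0).round(4),r)
E
```

```text
scene
[ 22   8  37  27 374] [40.27005348 20.95989305] [0.5278 0.0468 0.1668] ((526.642822265625, 43.88115692138672), (35.6829719543457, 124.60877227783203), 18.4655704498291)
[ 15  16  16  16 140] [22.13571429 23.38571429] [0.5819 0.0201 0.1669] ((580.3357543945312, 19.686111450195312), (33.269351959228516, 46.610809326171875), 17.506677627563477)
[ 34  29  18  16 149] [42.69798658 36.27516779] [0.5571 0.096  0.1665] ((557.0360107421875, 90.82917022705078), (34.663448333740234, 54.30930709838867), 19.71111297607422)
top
[ 33  20  18  13 152] [41.58552632 26.00657895] [0.58   0.0189 0.1669] ((579.6209716796875, 22.031166076660156), (30.16417694091797, 51.266143798828125), 16.977144241333008)
[  9  28  23  13 167] [18.01197605 33.92814371] [0.5555 0.0924 0.1669] ((558.403564453125, 86.77971649169922), (30.075620651245117, 63.391632080078125), 16.62017250061035)
[ 13  33  42  22 408] [33.65686275 43.57843137] [0.5249 0.0428 0.1676] ((526.0250244140625, 43.980316162109375), (30.168012619018555, 125.08049011230469), 17.819557189941406)
```

View pics/crop1.png

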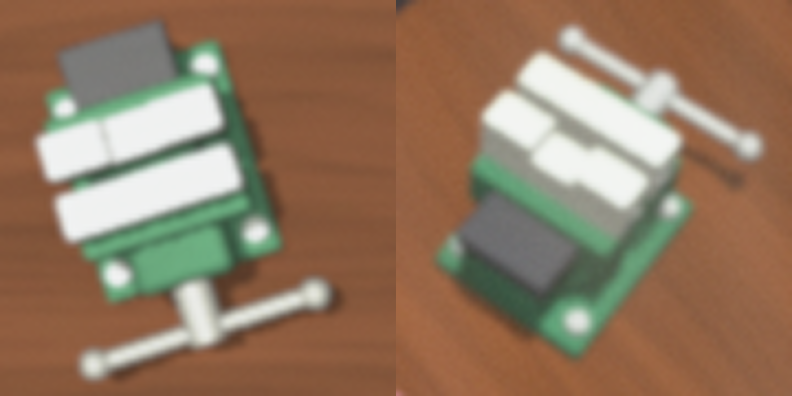

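The crop shows the bite (notch and seam near (110,140) left, (555,155) right) in the far bar, on the +x jaw. The near bar's top is unbroken. Next I measure the tray, the surrounding heights and the bar ends.

```bash
cat > h.py <<'E'
import cv2,numpy as np
def P(im):
    h,w=im["depth"].shape;u,v=np.meshgrid(np.arange(w),np.arange(h));z=im["depth"]
    p=np.stack([(u-im["cx"])/im["fx"]*z,(v-im["cy"])/im["fy"]*z,z],-1)
    return p@im["pose"][:3,:3].T+im["pose"][:3,3]
yaw=np.radians(17.6);X=np.array([np.cos(yaw),np.sin(yaw)]);Y=np.array([-X[1],X[0]])
G=np.array([.5263,.0440]);W=G+.044*X   # good, worn bar centres
E
python3 - <<'E'
import pickle
from h import *
d=pickle.load(open("d0.pkl","rb"))
print("W",W)
for n in d:
    p=P(d[n]);hsv=cv2.cvtColor(d[n]["pixels"],cv2.COLOR_BGR2HSV)
    m=((hsv[...,1]<70)&(hsv[...,2]<110)&(p[...,2]<.06)&(p[...,2]>-.01)&(p[...,0]>.3)&(p[...,0]<.68)&(p[...,1]<-.05)&(p[...,1]>-.4)).astype(np.uint8)
    k,lab,st,c=cv2.connectedComponentsWithStats(m)
    i=1+st[1:,4].argmax();t=p[lab==i];print(n,st[i],c[i],cv2.minAreaRect((t[:,:2]*1000).astype(np.float32)),np.percentile(t[:,2],[2,50,98]))
    r=t[t[:,2]>.033];print(" rim",len(r),cv2.minAreaRect((r[:,:2]*1000).astype(np.float32)))
    q=p.reshape(-1,3);l=(q[:,:2]-W)@np.c_[X,Y]
    for lo,hi in((-75,-65),(65,75)):
        s=(abs(l[:,0])<.03)&(l[:,1]*1000>lo)&(l[:,1]*1000<hi);print(" beyond end",lo,q[s,2].max() if s.any() else None)
    for ref,nm in((W,"worn"),(G,"good")):
        l=(q[:,:2]-ref)@np.c_[X,Y];s=(abs(l[:,0])<.012)&(q[:,2]>.16)&(abs(l[:,1])<.1);print(" ",nm,l[s,1].min(),l[s,1].max())
        s=(abs(l[:,1])<.06)&(q[:,2]>.16)&(abs(l[:,0])<.018);print("   x",l[s,0].min(),l[s,0].max())
    l=(q[:,:2]-W)@np.c_[X,Y];s=(l[:,0]>.025)&(l[:,0]<.08)&(abs(l[:,1])<.04);print(" anvil z",q[s,2].max())
E
```

```text
W [0.56824039 0.05730428]
scene [217 142  58  46 780] [248.16025641 166.68846154] ((468.56201171875, -315.27001953125), (177.69256591796875, 186.18264770507812), 6.696416854858398) [-0.00085797  0.01384979  0.04192497]
 rim 162 ((481.04510498046875, -314.138916015625), (153.14382934570312, 186.2064971923828), 6.963389873504639)
 beyond end -75 0.018373128168089448
 beyond end 65 0.02510177793034618
  worn -0.06283307911244894 0.06223722239111871
   x -0.01725237188738909 0.01634194818739574
  good -0.062406791272008134 0.0614182271474286
   x -0.017732378904483384 0.017035699195080994
 anvil z 0.12472144664812923
top [276 213  56  51 376] [298.41489362 237.35638298] ((481.1759948730469, -316.453369140625), (147.718994140625, 186.0851287841797), 7.2859086990356445) [-0.00387415  0.01219706  0.04489196]
 rim 137 ((481.17987060546875, -316.4837341308594), (147.718994140625, 186.02392578125), 7.2859086990356445)
 beyond end -75 0.02246283015217121
 beyond end 65 0.02087344318696016
  worn -0.06268796964144491 0.06259530833906156
   x -0.015647843757384178 0.015339863907932391
  good -0.06242253236689672 0.06256570061138027
   x -0.015417886366428568 0.014926670777239354
 anvil z 0.12635856975003046
```

Bars and heights agree with the text. I'll feel the +y end first, pushing toward -y: shut the fingers and go to a stand-off 85 mm along +Y from the bar centre.

```bash
python3 -m pendant '[{"jaw":-1,"tz":8},{"jaw":-1,"tx":40.5,"ty":69.6,"tz":10,"az":93.8},{"jaw":-1,"tx":40.5,"ty":69.6,"tz":10,"az":93.8},{"jaw":-1,"tx":40.5,"ty":69.6,"tz":10,"az":93.8},{"jaw":-1,"tx":40.5,"ty":69.6,"tz":10,"az":93.8},{"jaw":-1,"tx":40.5,"ty":69.6,"tz":10,"az":93.8},{"jaw":-1,"tx":40.5,"ty":69.6,"tz":10,"az":93.8},{"jaw":-1,"tx":40.5,"ty":69.6,"tz":10,"az":93.8},{"jaw":-1,"tx":40.5,"ty":69.6,"tz":10,"az":93.8},{"jaw":-1,"tx":40.5,"ty":69.6,"tz":10,"az":93.8}]' 40
```

```text
invalid input at $[0]: expected keys jaw, tx, ty, tz, ax, ay, az
```

```bash
python3 -m pendant '[{"jaw":-1,"tx":0,"ty":0,"tz":8,"ax":0,"ay":0,"az":0},{"jaw":-1,"tx":40.5,"ty":69.6,"tz":10,"ax":0,"ay":0,"az":93.8},{"jaw":-1,"tx":40.5,"ty":69.6,"tz":10,"ax":0,"ay":0,"az":93.8},{"jaw":-1,"tx":40.5,"ty":69.6,"tz":10,"ax":0,"ay":0,"az":93.8},{"jaw":-1,"tx":40.5,"ty":69.6,"tz":10,"ax":0,"ay":0,"az":93.8},{"jaw":-1,"tx":40.5,"ty":69.6,"tz":10,"ax":0,"ay":0,"az":93.8},{"jaw":-1,"tx":40.5,"ty":69.6,"tz":10,"ax":0,"ay":0,"az":93.8},{"jaw":-1,"tx":40.5,"ty":69.6,"tz":10,"ax":0,"ay":0,"az":93.8},{"jaw":-1,"tx":40.5,"ty":69.6,"tz":10,"ax":0,"ay":0,"az":93.8},{"jaw":-1,"tx":40.5,"ty":69.6,"tz":10,"ax":0,"ay":0,"az":93.8}]' 40
```

```text
clock: 1.35
position: [0.4202, -0.0709, 0.32]
ee_rot: [0.0, 0.589, 0.808, -0.0]
contact_force: [0.0, -0.9, -0.2]
width: 0.0002
gripper_force: 0.0
```

```bash
python3 -m pendant '[{"jaw":-1,"tx":12.2,"ty":20.9,"tz":0,"ax":0,"ay":0,"az":0},{"jaw":-1,"tx":12.2,"ty":20.9,"tz":0,"ax":0,"ay":0,"az":0},{"jaw":-1,"tx":12.2,"ty":20.9,"tz":0,"ax":0,"ay":0,"az":0},{"jaw":-1,"tx":12.2,"ty":20.9,"tz":0,"ax":0,"ay":0,"az":0},{"jaw":-1,"tx":12.2,"ty":20.9,"tz":0,"ax":0,"ay":0,"az":0}]'
python3 - <<'E'
from h import *
from rig import manip
p=manip.get_state()["position"];print(p,((p[:2]-W)@np.c_[X,Y])*1000)
im=manip.get_image("wrist");cv2.imwrite("pics/w1.png",im["pixels"])
E
```

```text
clock: 1.98
position: [0.5428, 0.1394, 0.3184]
ee_rot: [-0.001, 0.589, 0.808, -0.0]
contact_force: [-0.3, -1.0, -0.7]
width: -0.0005
gripper_force: 0.0
[0.54281827 0.13943443 0.31842255] [ 0.60155905 85.97257734]
```

View pics/w1.png

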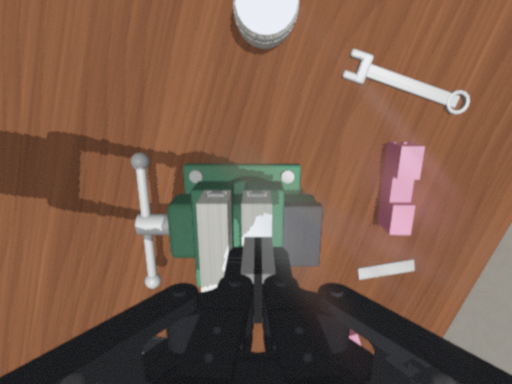

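Wrist view: the +y end faces of both bars are at (213,192) and (257,192), with the shut fingers lined up on the worn bar (right, next to the dark anvil). Lowering with 86 mm of stand-off.

```bash
python3 -m pendant '[{"jaw":-1,"tx":0,"ty":0,"tz":-6,"ax":0,"ay":0,"az":0},{"jaw":-1,"tx":0,"ty":0,"tz":-12,"ax":0,"ay":0,"az":0},{"jaw":-1,"tx":0,"ty":0,"tz":-17.2,"ax":0,"ay":0,"az":0},{"jaw":-1,"tx":0,"ty":0,"tz":-17.2,"ax":0,"ay":0,"az":0},{"jaw":-1,"tx":0.12,"ty":-0.38,"tz":-17.2,"ax":0,"ay":0,"az":0},{"jaw":-1,"tx":0.24,"ty":-0.76,"tz":-17.2,"ax":0,"ay":0,"az":0},{"jaw":-1,"tx":0.24,"ty":-0.76,"tz":-17.2,"ax":0,"ay":0,"az":0},{"jaw":-1,"tx":0.24,"ty":-0.76,"tz":-17.2,"ax":0,"ay":0,"az":0}]'
cat > st.py <<'E'
from h import *
from rig import manip
s=manip.get_state();p=s["position"];f=s["contact_force"]
print("local mm",(((p[:2]-W)@np.c_[X,Y])*1000).round(2),"z",round(p[2],4),"F x,y",(f[:2]@np.c_[X,Y]).round(1),f[2].round(1))
E
python3 st.py
```

```text
clock: 3.02
position: [0.5446, 0.1286, 0.149]
ee_rot: [0.001, 0.591, 0.807, 0.001]
contact_force: [0.1, 0.1, 0.3]
width: 0.0001
gripper_force: 0.0
local mm [-0.94 75.12] z 0.149 F x,y [0.2 0. ] 0.3
```

```bash
python3 -m pendant '[{"jaw":-1,"tx":0.03,"ty":-0.1,"tz":0,"ax":0,"ay":0,"az":0},{"jaw":-1,"tx":0.03,"ty":-0.1,"tz":0,"ax":0,"ay":0,"az":0}]'|grep cont;python3 st.py; python3 -m pendant '[{"jaw":-1,"tx":0.03,"ty":-0.1,"tz":-0.1,"ax":0,"ay":0,"az":0},{"jaw":-1,"tx":0.03,"ty":-0.1,"tz":-0.1,"ax":0,"ay":0,"az":0}]'|grep cont;python3 st.py
```

```text
contact_force: [-0.1, 1.0, 0.4]
local mm [-1.46 74.26] z 0.148 F x,y [0.2 1. ] 0.4
contact_force: [-0.7, -0.6, -0.3]
local mm [-1.59 73.15] z 0.1468 F x,y [-0.8 -0.4] -0.3
```

```bash
python3 -m pendant '[{"jaw":-1,"tx":0.03,"ty":-0.1,"tz":0,"ax":0,"ay":0,"az":0},{"jaw":-1,"tx":0.03,"ty":-0.1,"tz":0,"ax":0,"ay":0,"az":0}]'|grep cont;python3 st.py
```

```text
contact_force: [-0.7, -0.5, 0.5]
local mm [-1.51 72.14] z 0.1469 F x,y [-0.8 -0.2] 0.5
```

```bash
for i in 1; do python3 -m pendant '[{"jaw":-1,"tx":0.13,"ty":-0.07,"tz":0,"ax":0,"ay":0,"az":0},{"jaw":-1,"tx":0.13,"ty":-0.07,"tz":0,"ax":0,"ay":0,"az":0}]'|grep cont;python3 st.py;done
```

```text
contact_force: [-0.2, -0.2, -0.3]
local mm [-0.41 71.07] z 0.1469 F x,y [-0.3 -0.1] -0.3
```

```bash
python3 -m pendant '[{"jaw":-1,"tx":0.03,"ty":-0.1,"tz":0,"ax":0,"ay":0,"az":0},{"jaw":-1,"tx":0.03,"ty":-0.1,"tz":0,"ax":0,"ay":0,"az":0}]'|grep cont;python3 st.py
```

```text
contact_force: [-1.8, 4.7, -0.5]
local mm [-0.68 70.91] z 0.147 F x,y [-0.3  5. ] -0.5
```

```bash
python3 -m pendant '[{"jaw":-1,"tx":0.03,"ty":-0.1,"tz":0,"ax":0,"ay":0,"az":0},{"jaw":-1,"tx":0.03,"ty":-0.1,"tz":0,"ax":0,"ay":0,"az":0}]'|grep cont;python3 st.py
```

```text
contact_force: [-1.6, 6.3, -0.0]
local mm [-0.74 70.86] z 0.147 F x,y [0.4 6.5] -0.0
```

```bash
python3 -m pendant '[{"jaw":-1,"tx":0.03,"ty":-0.1,"tz":0,"ax":0,"ay":0,"az":0},{"jaw":-1,"tx":0.03,"ty":-0.1,"tz":0,"ax":0,"ay":0,"az":0}]'|grep cont;python3 st.py
```

```text
contact_force: [-3.2, 8.9, 1.4]
local mm [-0.78 70.84] z 0.147 F x,y [-0.4  9.4] 1.4
```

```bash
python3 -m pendant '[{"jaw":-1,"tx":0.03,"ty":-0.1,"tz":0,"ax":0,"ay":0,"az":0},{"jaw":-1,"tx":0.03,"ty":-0.1,"tz":0,"ax":0,"ay":0,"az":0}]'|grep cont;python3 st.py
```

```text
contact_force: [-4.3, 11.7, 1.5]
local mm [-0.84 70.8 ] z 0.147 F x,y [-0.5 12.5] 1.5
```

```bash
python3 -m pendant '[{"jaw":-1,"tx":0.03,"ty":-0.1,"tz":0,"ax":0,"ay":0,"az":0},{"jaw":-1,"tx":0.03,"ty":-0.1,"tz":0,"ax":0,"ay":0,"az":0}]'|grep cont;python3 st.py
```

```text
contact_force: [-4.0, 13.9, 1.9]
local mm [-0.85 70.77] z 0.147 F x,y [ 0.4 14.4] 1.9
```

```bash
python3 -m pendant '[{"jaw":-1,"tx":0.06,"ty":-0.19,"tz":0,"ax":0,"ay":0,"az":0},{"jaw":-1,"tx":0.06,"ty":-0.19,"tz":0,"ax":0,"ay":0,"az":0}]'|grep cont;python3 st.py
```

```text
contact_force: [-5.9, 18.8, 2.6]
local mm [-0.94 70.71] z 0.1471 F x,y [ 0.  19.7] 2.6
```

```bash
python3 -m pendant '[{"jaw":-1,"tx":0.06,"ty":-0.19,"tz":0,"ax":0,"ay":0,"az":0},{"jaw":-1,"tx":0.06,"ty":-0.19,"tz":0,"ax":0,"ay":0,"az":0}]'|grep cont;python3 st.py
```

```text
contact_force: [-6.7, 22.7, 4.4]
local mm [-0.99 70.65] z 0.1472 F x,y [ 0.4 23.7] 4.4
```

```bash
python3 -m pendant '[{"jaw":-1,"tx":0.03,"ty":-0.1,"tz":0,"ax":0,"ay":0,"az":0},{"jaw":-1,"tx":0.03,"ty":-0.1,"tz":0,"ax":0,"ay":0,"az":0}]'|grep cont;python3 st.py
```

```text
contact_force: [-6.8, 24.3, 4.8]
local mm [-1.03 70.6 ] z 0.1472 F x,y [ 0.8 25.2] 4.8
```

```bash
python3 -m pendant '[{"jaw":-1,"tx":0.06,"ty":-0.19,"tz":0,"ax":0,"ay":0,"az":0},{"jaw":-1,"tx":0.06,"ty":-0.19,"tz":0,"ax":0,"ay":0,"az":0}]'|grep cont;python3 st.py
```

```text
contact_force: [-7.5, 28.8, 4.8]
local mm [-1.12 70.54] z 0.1473 F x,y [ 1.5 29.7] 4.8
```

It is solid at 30 N, above the 22 N maximum click, so the stop is on the -y side. I back off, go over the top and push at the -y end toward +y.

```bash
python3 -m pendant '[{"jaw":-1,"tx":-0.9,"ty":2.9,"tz":0,"ax":0,"ay":0,"az":0},{"jaw":-1,"tx":-0.9,"ty":2.9,"tz":0,"ax":0,"ay":0,"az":0},{"jaw":-1,"tx":-0.9,"ty":2.9,"tz":6,"ax":0,"ay":0,"az":0},{"jaw":-1,"tx":0.7,"ty":-2.4,"tz":9,"ax":0,"ay":0,"az":0},{"jaw":-1,"tx":2.5,"ty":-8,"tz":9,"ax":0,"ay":0,"az":0},{"jaw":-1,"tx":4.2,"ty":-14,"tz":9,"ax":0,"ay":0,"az":0},{"jaw":-1,"tx":4.5,"ty":-14.3,"tz":9,"ax":0,"ay":0,"az":0},{"jaw":-1,"tx":4.5,"ty":-14.3,"tz":9,"ax":0,"ay":0,"az":0},{"jaw":-1,"tx":4.5,"ty":-14.3,"tz":9,"ax":0,"ay":0,"az":0}]';python3 st.py
```

```text
clock: 7.4
position: [0.5945, -0.0291, 0.2369]
ee_rot: [-0.0, 0.59, 0.807, -0.0]
contact_force: [0.5, 0.1, -0.1]
width: 0.0
gripper_force: 0.0
local mm [ -1.1  -90.32] z 0.2369 F x,y [ 0.5 -0. ] -0.1
```

```bash
python3 -m pendant '[{"jaw":-1,"tx":0.1,"ty":0,"tz":-5,"ax":0,"ay":0,"az":0},{"jaw":-1,"tx":0.1,"ty":0,"tz":-9,"ax":0,"ay":0,"az":0},{"jaw":-1,"tx":0.1,"ty":0,"tz":-9,"ax":0,"ay":0,"az":0},{"jaw":-1,"tx":-0.1,"ty":0.7,"tz":-9,"ax":0,"ay":0,"az":0},{"jaw":-1,"tx":-0.23,"ty":1.1,"tz":-9,"ax":0,"ay":0,"az":0},{"jaw":-1,"tx":-0.23,"ty":1.1,"tz":-9,"ax":0,"ay":0,"az":0},{"jaw":-1,"tx":-0.23,"ty":1.1,"tz":-9,"ax":0,"ay":0,"az":0}]'|grep cont;python3 st.py
```

```text
contact_force: [-0.0, 0.1, -0.3]
local mm [  0.59 -80.05] z 0.1478 F x,y [-0.   0.1] -0.3
```

```bash
python3 -m pendant '[{"jaw":-1,"tx":-0.12,"ty":0.38,"tz":0,"ax":0,"ay":0,"az":0},{"jaw":-1,"tx":-0.12,"ty":0.38,"tz":0,"ax":0,"ay":0,"az":0}]'|grep cont;python3 st.py
```

```text
contact_force: [-0.5, 0.5, 0.4]
local mm [  0.17 -75.75] z 0.147 F x,y [-0.3  0.6] 0.4
```

```bash
python3 -m pendant '[{"jaw":-1,"tx":-0.12,"ty":0.38,"tz":0,"ax":0,"ay":0,"az":0},{"jaw":-1,"tx":-0.12,"ty":0.38,"tz":0,"ax":0,"ay":0,"az":0}]'|grep cont;python3 st.py
```

```text
contact_force: [0.0, -1.9, -0.9]
local mm [  0.33 -72.25] z 0.147 F x,y [-0.5 -1.8] -0.9
```

```bash
python3 -m pendant '[{"jaw":-1,"tx":-0.09,"ty":0.29,"tz":0,"ax":0,"ay":0,"az":0},{"jaw":-1,"tx":-0.09,"ty":0.29,"tz":0,"ax":0,"ay":0,"az":0}]'|grep cont;python3 st.py
```

```text
contact_force: [1.7, -5.6, 1.6]
local mm [  1.04 -71.16] z 0.1479 F x,y [-0.1 -5.9] 1.6
```

```bash
python3 -m pendant '[{"jaw":-1,"tx":-0.09,"ty":0.29,"tz":0,"ax":0,"ay":0,"az":0},{"jaw":-1,"tx":-0.09,"ty":0.29,"tz":0,"ax":0,"ay":0,"az":0}]'|grep cont;python3 st.py
```

```text
contact_force: [1.6, -3.2, 1.9]
local mm [  0.89 -67.06] z 0.1478 F x,y [ 0.6 -3.6] 1.9
```

```bash
python3 -m pendant '[{"jaw":-1,"tx":-0.15,"ty":0.48,"tz":0,"ax":0,"ay":0,"az":0},{"jaw":-1,"tx":-0.3,"ty":0.95,"tz":0,"ax":0,"ay":0,"az":0},{"jaw":-1,"tx":-0.3,"ty":0.95,"tz":0,"ax":0,"ay":0,"az":0}]'|grep cont;python3 st.py
```

```text
contact_force: [0.6, -0.3, -0.2]
local mm [ -0.12 -54.5 ] z 0.1466 F x,y [ 0.5 -0.5] -0.2
```

```bash
python3 -m pendant '[{"jaw":-1,"tx":-0.2,"ty":0.65,"tz":0.1,"ax":0,"ay":0,"az":0},{"jaw":-1,"tx":-0.4,"ty":1.3,"tz":0.1,"ax":0,"ay":0,"az":0},{"jaw":-1,"tx":-0.6,"ty":1.95,"tz":0.1,"ax":0,"ay":0,"az":0},{"jaw":-1,"tx":-0.8,"ty":2.6,"tz":0.1,"ax":0,"ay":0,"az":0},{"jaw":-1,"tx":-1,"ty":3.25,"tz":0.1,"ax":0,"ay":0,"az":0}]'|grep cont;python3 st.py
python3 - <<'E'
from h import *
from rig import manip
for n in("top","scene"):
    im=manip.get_image(n);p=P(im);q=p.reshape(-1,3)
    s=cv2.cvtColor(im["pixels"],cv2.COLOR_BGR2HSV)[...,1].ravel()
    for ref,nm in((W,"worn"),(G,"good")):
        l=(q[:,:2]-ref)@np.c_[X,Y];m=(abs(l[:,0])<.012)&(q[:,2]>.16)&(q[:,2]<.175)&(abs(l[:,1])<.17)&(s<60);print(n,nm,l[m,1].min(),l[m,1].max(),m.sum())
E
```

```text
contact_force: [-0.6, -1.2, -0.3]
local mm [  0.64 -21.44] z 0.1481 F x,y [-0.9 -1. ] -0.3
top worn 0.026619377812532496 0.0999585040219365 65
top good -0.0625889200247622 0.06142894098744722 234
scene worn -0.016770449822133222 0.1158363392169651 200
scene good -0.01847071514251094 0.062264587846144796 151
```

The bar clicked out toward +y and slides easily (displaced about 53 mm), and the good bar is still at home. I'll push about 34 mm further.

```bash
python3 -m pendant '[{"jaw":-1,"tx":-0.2,"ty":0.65,"tz":0,"ax":0,"ay":0,"az":0},{"jaw":-1,"tx":-0.4,"ty":1.3,"tz":0,"ax":0,"ay":0,"az":0},{"jaw":-1,"tx":-0.6,"ty":1.95,"tz":0,"ax":0,"ay":0,"az":0},{"jaw":-1,"tx":-0.8,"ty":2.6,"tz":0,"ax":0,"ay":0,"az":0},{"jaw":-1,"tx":-1,"ty":3.2,"tz":0,"ax":0,"ay":0,"az":0},{"jaw":-1,"tx":-1,"ty":3.2,"tz":0,"ax":0,"ay":0,"az":0},{"jaw":-1,"tx":-0.7,"ty":2.2,"tz":0,"ax":0,"ay":0,"az":0},{"jaw":-1,"tx":-0.7,"ty":2.2,"tz":6,"ax":0,"ay":0,"az":0},{"jaw":-1,"tx":-0.7,"ty":2.2,"tz":9,"ax":0,"ay":0,"az":0},{"jaw":-1,"tx":-0.7,"ty":2.2,"tz":9,"ax":0,"ay":0,"az":0}]'|grep cont;python3 st.py
python3 - <<'E'
from h import *
from rig import manip
for n in("top","scene"):
    im=manip.get_image(n);p=P(im);q=p.reshape(-1,3)
    s=cv2.cvtColor(im["pixels"],cv2.COLOR_BGR2HSV)[...,1].ravel()
    for ref,nm in((W,"worn"),(G,"good")):
        l=(q[:,:2]-ref)@np.c_[X,Y];m=(abs(l[:,0])<.012)&(q[:,2]>.16)&(q[:,2]<.175)&(abs(l[:,1])<.17)&(s<60);print(n,nm,l[m,1].min(),l[m,1].max(),m.sum())
    cv2.imwrite(f"pics/{n}2.png",im["pixels"])
    if n=="scene":
        c=cv2.resize(im["pixels"][170:300,230:400],None,fx=4,fy=4,interpolation=cv2.INTER_CUBIC);cv2.imwrite("pics/c2.png",c)
E
```

```text
contact_force: [0.1, -0.4, -1.1]
local mm [2.01 0.1 ] z 0.2407 F x,y [-0.  -0.4] -1.1
top worn 0.056041608841019115 0.14913737684449888 116
top good -0.0627973871599069 0.0623498793517451 223
scene worn 0.02437537311246785 0.14946021648358357 195
scene good -0.05604218769521871 0.06194825880475826 157
```

View pics/c2.png

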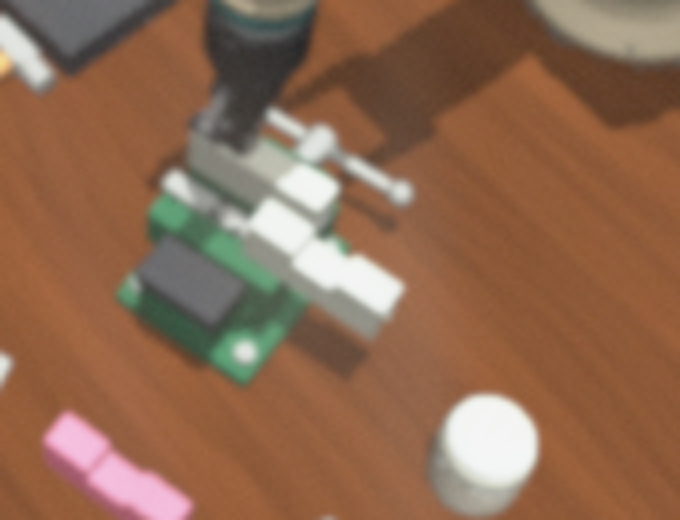

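The bar's +y end is at 149 mm local, so its middle is at about 87 mm and 24 mm clear of the jaw; the good bar is undisturbed. In the crop, the bar sticks out at (330,265) and the tin is clear at (485,450). I'll open the gripper over its middle.

```bash
python3 -m pendant '[{"jaw":1,"tx":-1.4,"ty":4.1,"tz":0.5,"ax":0,"ay":0,"az":0},{"jaw":1,"tx":-2.83,"ty":8.25,"tz":0.5,"ax":0,"ay":0,"az":0},{"jaw":1,"tx":-2.83,"ty":8.25,"tz":0.5,"ax":0,"ay":0,"az":0},{"jaw":1,"tx":-2.83,"ty":8.25,"tz":0.5,"ax":0,"ay":0,"az":0},{"jaw":1,"tx":-2.83,"ty":8.25,"tz":0.5,"ax":0,"ay":0,"az":0},{"jaw":1,"tx":-2.83,"ty":8.25,"tz":0.5,"ax":0,"ay":0,"az":0}]';python3 st.py
python3 - <<'E'
from h import *
from rig import manip
im=manip.get_image("wrist");cv2.imwrite("pics/w2.png",im["pixels"])
E
```

```text
clock: 12.48
position: [0.5404, 0.1402, 0.2427]
ee_rot: [-0.0, 0.591, 0.807, -0.0]
contact_force: [0.6, 0.1, -0.3]
width: 0.0854
gripper_force: 0.0
local mm [-1.48 87.44] z 0.2427 F x,y [ 0.6 -0. ] -0.3
```

View pics/w2.png

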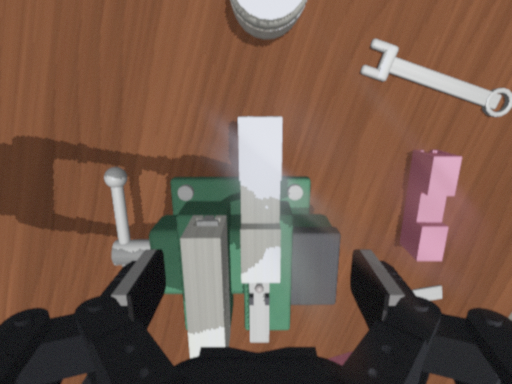

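Wrist view: the worn bar (260,200) is centred between the open fingers (140 and 375). The good bar (205,270) ends short of the finger line. Descending and gripping.

```bash
python3 -m pendant '[{"jaw":1,"tx":0.14,"ty":0.1,"tz":-5,"ax":0,"ay":0,"az":0},{"jaw":1,"tx":0.14,"ty":0.1,"tz":-9,"ax":0,"ay":0,"az":0},{"jaw":1,"tx":0.14,"ty":0.1,"tz":-11.8,"ax":0,"ay":0,"az":0},{"jaw":1,"tx":0.14,"ty":0.1,"tz":-11.8,"ax":0,"ay":0,"az":0},{"jaw":1,"tx":0.14,"ty":0.1,"tz":-11.8,"ax":0,"ay":0,"az":0}]';python3 st.py
```

```text
clock: 13.15
position: [0.5426, 0.142, 0.1261]
ee_rot: [0.001, 0.591, 0.807, 0.001]
contact_force: [0.8, 0.7, -0.5]
width: 0.0853
gripper_force: 0.0
local mm [ 1.18 88.48] z 0.1261 F x,y [1.  0.4] -0.5
```

```bash
python3 -m pendant '[{"jaw":-1,"tx":-0.1,"ty":-0.05,"tz":-0.2,"ax":0,"ay":0,"az":0},{"jaw":-1,"tx":-0.1,"ty":-0.05,"tz":-0.2,"ax":0,"ay":0,"az":0},{"jaw":-1,"tx":-0.1,"ty":-0.05,"tz":-0.2,"ax":0,"ay":0,"az":0},{"jaw":-1,"tx":-0.1,"ty":-0.05,"tz":-0.2,"ax":0,"ay":0,"az":0},{"jaw":-1,"tx":-0.1,"ty":-0.05,"tz":-0.2,"ax":0,"ay":0,"az":0},{"jaw":-1,"tx":-0.1,"ty":-0.05,"tz":-0.2,"ax":0,"ay":0,"az":0}]' 70;python3 st.py
```

```text
clock: 13.9
position: [0.5411, 0.1418, 0.1237]
ee_rot: [0.001, 0.591, 0.807, 0.001]
contact_force: [0.2, 0.3, 5.3]
width: 0.0288
gripper_force: 70.7
local mm [-0.33 88.73] z 0.1237 F x,y [0.3 0.2] 5.3
```

Gripped: width 29 mm, 70 N. Pulling 55 mm along +Y.

```bash
python3 -m pendant '[{"jaw":-1,"tx":-0.1,"ty":0.35,"tz":0.1,"ax":0,"ay":0,"az":0},{"jaw":-1,"tx":-0.3,"ty":0.95,"tz":0.1,"ax":0,"ay":0,"az":0},{"jaw":-1,"tx":-0.5,"ty":1.6,"tz":0.1,"ax":0,"ay":0,"az":0}]';python3 st.py
```

```text
clock: 14.28
position: [0.5346, 0.1582, 0.1233]
ee_rot: [-0.001, 0.591, 0.807, -0.0]
contact_force: [0.2, 0.3, -2.5]
width: 0.0291
gripper_force: 70.1
local mm [ -1.54 106.35] z 0.1233 F x,y [0.3 0.3] -2.5
```

```bash
python3 -m pendant '[{"jaw":-1,"tx":-0.15,"ty":0.7,"tz":0,"ax":0,"ay":0,"az":0},{"jaw":-1,"tx":-0.4,"ty":1.4,"tz":0,"ax":0,"ay":0,"az":0},{"jaw":-1,"tx":-0.65,"ty":2.2,"tz":0,"ax":0,"ay":0,"az":0},{"jaw":-1,"tx":-0.9,"ty":3,"tz":0,"ax":0,"ay":0,"az":0},{"jaw":-1,"tx":-1.1,"ty":3.8,"tz":0,"ax":0,"ay":0,"az":0},{"jaw":-1,"tx":-1.2,"ty":4.1,"tz":0,"ax":0,"ay":0,"az":0},{"jaw":-1,"tx":-1.2,"ty":4.1,"tz":0,"ax":0,"ay":0,"az":0}]';python3 st.py
python3 - <<'E'
from h import *
from rig import manip
for n in("top","scene"):
    im=manip.get_image(n);q=P(im).reshape(-1,3)
    s=cv2.cvtColor(im["pixels"],cv2.COLOR_BGR2HSV)[...,1].ravel();v=im["pixels"].max(2).ravel()
    for ref,nm in((W,"worn"),(G,"good")):
        l=(q[:,:2]-ref)@np.c_[X,Y];m=(abs(l[:,0])<.012)&(q[:,2]>.155)&(q[:,2]<.18)&(abs(l[:,1])<.25)&(s<60)&(v>120);print(n,nm,l[m,1].min(),l[m,1].max(),m.sum(),q[m,2].mean())
E
```

```text
clock: 15.15
position: [0.5235, 0.1988, 0.124]
ee_rot: [0.0, 0.59, 0.807, 0.0]
contact_force: [0.6, -0.0, -1.9]
width: 0.0288
gripper_force: 70.0
local mm [1.100e-01 1.484e+02] z 0.124 F x,y [ 0.5 -0.2] -1.9
top worn 0.08401215902742076 0.13334443929949621 121 0.16792764439731736
top good -0.0626541933579233 0.06221225122572143 321 0.1676664523401568
scene worn 0.08355350369481307 0.2083266363934081 196 0.1658201549769154
scene good -0.06394557292131438 0.061934365352396575 240 0.16715093040770815
```

The bar's rear end is at +84 mm, so it is off the rail and level. I'll lift it and re-measure the tray.

```bash
python3 -m pendant '[{"jaw":-1,"tx":-0.3,"ty":0.95,"tz":3,"ax":0,"ay":0,"az":0},{"jaw":-1,"tx":-0.3,"ty":0.95,"tz":8,"ax":0,"ay":0,"az":0},{"jaw":-1,"tx":-0.3,"ty":0.95,"tz":13,"ax":0,"ay":0,"az":0},{"jaw":-1,"tx":-0.3,"ty":0.95,"tz":13,"ax":0,"ay":0,"az":0}]';python3 st.py
python3 - <<'E'
from h import *
from rig import manip
for n in("top","scene"):
    im=manip.get_image(n);p=P(im);hsv=cv2.cvtColor(im["pixels"],cv2.COLOR_BGR2HSV)
    m=((hsv[...,1]<80)&(hsv[...,2]<110)&(p[...,0]>.3)&(p[...,0]<.65)&(p[...,1]<-.15)&(p[...,1]>-.5)).astype(np.uint8)
    k,lab,st,c=cv2.connectedComponentsWithStats(m);i=1+st[1:,4].argmax();mm=(lab==i)
    # outline pixels cast on rim plane z=.04
    cn=max(cv2.findContours(mm.astype(np.uint8),cv2.RETR_EXTERNAL,cv2.CHAIN_APPROX_NONE)[0],key=cv2.contourArea)[:,0]
    r=np.c_[(cn[:,0]-im["cx"])/im["fx"],(cn[:,1]-im["cy"])/im["fy"],np.ones(len(cn))]@im["pose"][:3,:3].T;o=im["pose"][:3,3]
    h=o+r*((.04-o[2])/r[:,2])[:,None]
    print(n,st[i],c[i],"plane",cv2.minAreaRect((h[:,:2]*1000).astype(np.float32)))
    t=p[mm];t=t[(t[:,2]>.03)&(t[:,2]<.05)];print("  depth rim",cv2.minAreaRect((t[:,:2]*1000).astype(np.float32)),len(t))
    t=p[mm];t=t[(t[:,2]<.015)];print("  floor z",np.median(t[:,2]),len(t),cv2.minAreaRect((t[:,:2]*1000).astype(np.float32)))
E
```

```text
clock: 15.75
position: [0.5233, 0.2085, 0.2587]
ee_rot: [0.003, 0.591, 0.807, 0.004]
contact_force: [0.0, 0.4, -2.2]
width: 0.0291
gripper_force: 70.3
local mm [  2.86 157.72] z 0.2587 F x,y [0.1 0.4] -2.2
top [276 213  65  51 585] [311.20683761 237.15555556] plane ((482.4953308105469, -321.015625), (149.89154052734375, 199.58377075195312), 7.062990665435791)
  depth rim ((481.9039611816406, -322.3997802734375), (148.75399780273438, 197.9535675048828), 7.217770576477051) 196
  floor z 0.0035592889392892513 318 ((484.36517333984375, -321.86822509765625), (148.46954345703125, 197.67892456054688), 7.102944850921631)
scene [ 216  138   59   50 1225] [243.75428571 161.90938776] plane ((486.8139343261719, -314.08746337890625), (163.75050354003906, 216.57748413085938), 6.940516471862793)
  depth rim ((482.1526794433594, -323.81011962890625), (152.21429443359375, 203.7997283935547), 6.935514450073242) 276
  floor z 0.004231493081312654 692 ((468.5436706542969, -328.5774841308594), (176.7140350341797, 206.70970153808594), 7.012180805206299)
```

Both views agree on the tray: centre (0.482, -0.322), yaw 7.1°, rim 40 mm high, floor 4 mm. Carrying the bar there.

```bash
python3 -m pendant '[{"jaw":-1,"tx":0,"ty":-2.5,"tz":0,"ax":0,"ay":0,"az":0},{"jaw":-1,"tx":0,"ty":-7,"tz":0,"ax":0,"ay":0,"az":0},{"jaw":-1,"tx":-0.5,"ty":-13,"tz":0,"ax":0,"ay":0,"az":-2},{"jaw":-1,"tx":-1,"ty":-19,"tz":0,"ax":0,"ay":0,"az":-4},{"jaw":-1,"tx":-2,"ty":-25,"tz":0,"ax":0,"ay":0,"az":-6},{"jaw":-1,"tx":-2.5,"ty":-31,"tz":0,"ax":0,"ay":0,"az":-8},{"jaw":-1,"tx":-3,"ty":-37,"tz":0,"ax":0,"ay":0,"az":-10.5},{"jaw":-1,"tx":-3.5,"ty":-43,"tz":0,"ax":0,"ay":0,"az":-10.5},{"jaw":-1,"tx":-4,"ty":-48,"tz":0,"ax":0,"ay":0,"az":-10.5},{"jaw":-1,"tx":-4,"ty":-51,"tz":0,"ax":0,"ay":0,"az":-10.5}]';python3 -m pendant '[{"jaw":-1,"tx":0,"ty":-1.8,"tz":0,"ax":0,"ay":0,"az":0},{"jaw":-1,"tx":0,"ty":-1.8,"tz":0,"ax":0,"ay":0,"az":0},{"jaw":-1,"tx":0,"ty":-1.8,"tz":0,"ax":0,"ay":0,"az":0}]'
python3 - <<'E'
from h import *
from rig import manip
im=manip.get_image("top");q=P(im).reshape(-1,3);s=cv2.cvtColor(im["pixels"],cv2.COLOR_BGR2HSV)[...,1].ravel();v=im["pixels"].max(2).ravel()
a=np.radians(7.1);R=np.array([[np.cos(a),-np.sin(a)],[np.sin(a),np.cos(a)]])
for n in("top","scene"):
    im=manip.get_image(n);q=P(im).reshape(-1,3);s=cv2.cvtColor(im["pixels"],cv2.COLOR_BGR2HSV)[...,1].ravel();v=im["pixels"].max(2).ravel()
    l=(q[:,:2]-[.482,-.322])@R;m=(abs(l[:,0])<.03)&(abs(l[:,1])<.11)&(q[:,2]>.28)&(q[:,2]<.312)&(s<60)&(v>140)
    print(n,m.sum(),(l[m].min(0)*1000).round(1),(l[m].max(0)*1000).round(1),np.percentile(q[m,2],[5,50,95]))
    for lo in(-60,-45,-30,30,45):
        k=m&(abs(l[:,1]*1000-lo)<6);print(lo,k.sum(),q[k,2].max() if k.any() else 0)
    cv2.imwrite(f"pics/{n}3.png",cv2.resize(im["pixels"][120:300,200:400] if n=="scene" else im["pixels"][150:330,200:400],None,fx=4,fy=3.3))
im=manip.get_image("wrist");cv2.imwrite("pics/w3.png",im["pixels"])
E
```

```text
clock: 17.1
position: [0.4787, -0.3039, 0.2512]
ee_rot: [-0.002, 0.663, 0.749, -0.0]
contact_force: [0.1, 1.3, -2.0]
width: 0.029
gripper_force: 70.0
clock: 17.48
position: [0.4803, -0.3183, 0.2534]
ee_rot: [-0.001, 0.662, 0.75, 0.0]
contact_force: [0.7, 0.7, -1.7]
width: 0.0291
gripper_force: 70.0
top 76 [-14.1  32.8] [14.  65.6] [0.28769607 0.29343475 0.29763805]
-60 0 0
-45 0 0
-30 0 0
30 2 0.2955281351117556
45 17 0.29660043428208516
scene 150 [-28.3 -59.3] [17.2 66. ] [0.28183877 0.29346673 0.29817921]
-60 7 0.30087720234344173
-45 0 0
-30 0 0
30 30 0.29903027811438687
45 29 0.297106478132637
```

View pics/w3.png

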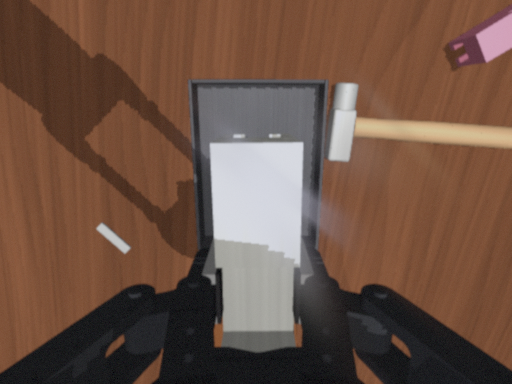

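Wrist view: the bar (255,215) is held level and square over the dark tray (rim x 190–325), with margins all round. The underside is about 4.5 mm below the TCP, so contact should come at TCP z ≈ 0.0085. Lowering.

```bash
python3 -m pendant '[{"jaw":-1,"tx":0.1,"ty":-0.1,"tz":-5,"ax":0,"ay":0,"az":0},{"jaw":-1,"tx":0.1,"ty":-0.1,"tz":-10,"ax":0,"ay":0,"az":0},{"jaw":-1,"tx":0.1,"ty":-0.1,"tz":-15,"ax":0,"ay":0,"az":0},{"jaw":-1,"tx":0.1,"ty":-0.1,"tz":-19,"ax":0,"ay":0,"az":0},{"jaw":-1,"tx":0.1,"ty":-0.1,"tz":-22,"ax":0,"ay":0,"az":0},{"jaw":-1,"tx":0.1,"ty":-0.1,"tz":-23.6,"ax":0,"ay":0,"az":0},{"jaw":-1,"tx":0.1,"ty":-0.1,"tz":-23.6,"ax":0,"ay":0,"az":0},{"jaw":-1,"tx":0.1,"ty":-0.1,"tz":-23.6,"ax":0,"ay":0,"az":0}]'
```

```text
clock: 18.68
position: [0.4826, -0.3216, 0.0193]
ee_rot: [0.001, 0.662, 0.75, 0.0]
contact_force: [-0.5, -1.0, -2.2]
width: 0.0291
gripper_force: 70.0
```

```bash
python3 -m pendant '[{"jaw":-1,"tx":0,"ty":0,"tz":-0.2,"ax":0,"ay":0,"az":0},{"jaw":-1,"tx":0,"ty":0,"tz":-0.4,"ax":0,"ay":0,"az":0},{"jaw":-1,"tx":0,"ty":0,"tz":-0.4,"ax":0,"ay":0,"az":0},{"jaw":-1,"tx":0,"ty":0,"tz":-0.4,"ax":0,"ay":0,"az":0}]'
```

```text
clock: 19.18
position: [0.4815, -0.3209, 0.0141]
ee_rot: [0.0, 0.662, 0.749, 0.0]
contact_force: [0.1, -0.6, -2.6]
width: 0.0291
gripper_force: 70.0
```

```bash
python3 -m pendant '[{"jaw":-1,"tx":0,"ty":0,"tz":-0.15,"ax":0,"ay":0,"az":0},{"jaw":-1,"tx":0,"ty":0,"tz":-0.3,"ax":0,"ay":0,"az":0},{"jaw":-1,"tx":0,"ty":0,"tz":-0.3,"ax":0,"ay":0,"az":0},{"jaw":-1,"tx":0,"ty":0,"tz":-0.3,"ax":0,"ay":0,"az":0}]'|egrep "pos|con"
```

```text
position: [0.4816, -0.3211, 0.0115]
contact_force: [-0.3, 0.4, 3.4]
```

```bash
python3 -m pendant '[{"jaw":-1,"tx":0,"ty":0,"tz":-0.15,"ax":0,"ay":0,"az":0},{"jaw":-1,"tx":0,"ty":0,"tz":-0.15,"ax":0,"ay":0,"az":0},{"jaw":-1,"tx":0,"ty":0,"tz":-0.15,"ax":0,"ay":0,"az":0}]'|egrep "pos|con"
```

```text
position: [0.4817, -0.3215, 0.0106]
contact_force: [-1.6, 0.3, 7.3]
```

```bash
python3 -m pendant '[{"jaw":-1,"tx":0,"ty":0,"tz":-0.1,"ax":0,"ay":0,"az":0},{"jaw":-1,"tx":0,"ty":0,"tz":-0.1,"ax":0,"ay":0,"az":0}]'|egrep "pos|con"; python3 -m pendant '[{"jaw":-0.2,"tx":0,"ty":0,"tz":0,"ax":0,"ay":0,"az":0},{"jaw":0.2,"tx":0,"ty":0,"tz":0.1,"ax":0,"ay":0,"az":0},{"jaw":0.3,"tx":0,"ty":0,"tz":0.2,"ax":0,"ay":0,"az":0},{"jaw":0.3,"tx":0,"ty":0,"tz":0.3,"ax":0,"ay":0,"az":0},{"jaw":0.3,"tx":0,"ty":0,"tz":0.3,"ax":0,"ay":0,"az":0}]'
```

```text
position: [0.4817, -0.3218, 0.0098]
contact_force: [-3.4, -1.0, 9.6]
clock: 20.92
position: [0.4816, -0.3209, 0.0115]
ee_rot: [0.0, 0.662, 0.75, 0.0]
contact_force: [-0.5, -0.2, -0.2]
width: 0.0555
gripper_force: 0.0
```

Released with no contact force. Rising straight up, then checking.

```bash
python3 -m pendant '[{"jaw":0.3,"tx":0,"ty":0,"tz":2,"ax":0,"ay":0,"az":0},{"jaw":0.3,"tx":0,"ty":0,"tz":6,"ax":0,"ay":0,"az":0},{"jaw":0.3,"tx":0,"ty":0,"tz":12,"ax":0,"ay":0,"az":0},{"jaw":0.3,"tx":0,"ty":0,"tz":18,"ax":0,"ay":0,"az":0},{"jaw":0.3,"tx":-10,"ty":-3,"tz":24,"ax":0,"ay":0,"az":0},{"jaw":0.3,"tx":-14,"ty":-3,"tz":26,"ax":0,"ay":0,"az":0},{"jaw":0.3,"tx":-14,"ty":-3,"tz":26,"ax":0,"ay":0,"az":0},{"jaw":0.3,"tx":-14,"ty":-3,"tz":26,"ax":0,"ay":0,"az":0}]'|egrep "clo|pos|con"
python3 - <<'E'
from h import *
from rig import manip
a=np.radians(7.1);R=np.array([[np.cos(a),-np.sin(a)],[np.sin(a),np.cos(a)]])
for n in("top","scene"):
    im=manip.get_image(n);q=P(im).reshape(-1,3);s=cv2.cvtColor(im["pixels"],cv2.COLOR_BGR2HSV)[...,1].ravel();v=im["pixels"].max(2).ravel()
    l=(q[:,:2]-[.482,-.322])@R;m=(abs(l[:,0])<.06)&(abs(l[:,1])<.09)&(q[:,2]>.035)&(q[:,2]<.09)&(s<60)&(v>140)
    if m.any():print(n,m.sum(),(l[m].min(0)*1000).round(1),(l[m].max(0)*1000).round(1),np.percentile(q[m,2],[5,50,95]))
    l=(q[:,:2]-G)@np.c_[X,Y];m=(abs(l[:,0])<.012)&(q[:,2]>.16)&(q[:,2]<.175)&(abs(l[:,1])<.1)&(s<60);print("good",l[m,1].min(),l[m,1].max())
    cv2.imwrite(f"pics/{n}4.png",im["pixels"])
E
```

```text
clock: 21.92
position: [0.3401, -0.3517, 0.2735]
contact_force: [-0.1, 0.4, -0.4]
top 325 [-15.  -64.3] [15.2 61.1] [0.03615852 0.04944722 0.05602052]
good -0.062025877695201556 0.06220140644389864
scene 217 [-17.9 -64.9] [19.  62.6] [0.03637161 0.04914936 0.05494294]
good -0.06325233435332403 0.061592128378564016
```

View pics/scene4.png

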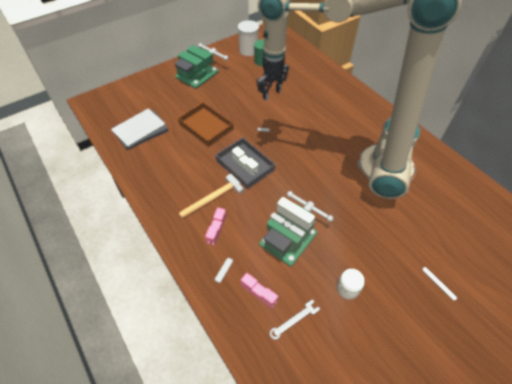

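The worn bar lies level in the dark tray at (245,158), within ±15 × ±64 mm of its centre, with its top at about 52 mm. The good bar (295,212), tin, hammer and wrench are where they were. Handing in.

```bash
python3 -c "
from rig import manip
print(manip.sign_off())"
```

```text
the job is handed in; nothing more can be done
None
```

The worn bar came off at the vise's +y end after the -y way felt solid at 30 N, and it now lies flat on its underside in the dark steel tray; the good bar is still clicked in, nothing else was disturbed, and the job is handed in at about 22 s.

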